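# Seat the hatch lid of a model hull and clip it down

## Task

On the ochre model hull, push the loose round hatch lid across the deck with the fingertips until it drops into its recess and lies flush, never lifting it. Then push the small retaining clip round by its pin, over the lid, as far as it will go. Leave the other things where they are.

Things in the scene. Friction and masses are not known exactly. Their poses are not given: they have to be found in the camera images.
- hull: large ochre and green model tracked-vehicle hull, fixed to the bench. Its flat deck, 420 x 240 mm, is 90 mm above the bench. Origin on the bench straight under the centre of the hatch recess; x along the hull (deck from -190 to +230 mm; a nose plate slopes down beyond its -x end), y across it (deck +-120 mm), z up. The lid always starts on the -x side of the recess, 65 to 95 mm from it in x
- recess (a point): centre of the round, flat-bottomed hatch recess at deck level; same axes as the hull. The recess is 65 mm across and 8 mm deep, open flat deck on the -x side; a raised lip 5 mm high and 4 mm thick follows its rim on the +x side, from -75 to +75 degrees about the hull's x, and stops the lid from sliding past (lip's inner face 32 mm from the centre)
- lid: loose plain steel hatch lid: flat disc 60 mm in diameter, 8 mm thick, about 0.15 kg, lying on the deck. Origin at the centre of its underside, z up. When home its top is flush with the deck (origin 8 mm below the deck)
- clip (a joint): angle of the steel retaining clip, a bar 10 mm wide, 4 mm thick, reaching 40 mm from its pivot, that turns flat 2 mm above the deck. 0 = hard stop, bar points from the pivot at the centre of the recess and lies over the lid's edge; it grows clockwise seen from above to 3.0 (bar points away from the recess). Starts open at 2.3 to 2.9. Stiff enough to stay where left, a push of about 0.5 N at the pin moves it
- pivot (a point): the clip's pivot axis at deck level, 48 mm from the centre of the recess, at 100 degrees from the hull's x towards its y; round screw head up to 9 mm above the deck
- clip_pin (a point): the upright round pin near the clip's free end, by which it is pushed: 8 mm in diameter, 34 mm from the pivot axis, standing from 6 to 26 mm above the deck; the point is 16 mm above the deck, on the pin's axis
- road_wheel: loose dark steel model road wheel, 44 mm diameter, 20 mm high with its hub, lying on the deck; origin at the centre of its underside
- c_clamp: loose small steel C-clamp, about 45 x 70 mm, 12 mm high, lying on the deck; origin on the deck, near its middle
- thumb_screw: loose brass thumb screw standing head down on the deck, 20 mm diameter, 22 mm high; origin at the centre of its underside
- paint_jar: loose jar of green paint, 48 mm diameter, 65 mm high, on the bench; origin at the centre of its underside
- primer_can: loose steel can, 66 mm diameter, 110 mm high, on the bench; origin at the centre of its underside
- pliers: loose pliers with red grips lying on the bench, about 155 mm long, 12 mm high; origin under the joint
- screwdriver: loose screwdriver lying on the bench; origin near its middle, on the bench
There are look-alikes about, which are no part of the job. Leave any orange or turquoise look-alike of the lid alone.

How it is judged (in metres and radians):
On the way, in this order (a step that is already met when the one before it is completed fails the run):
1. the lid lies home in the recess, the clip still turned away from it (z of lid in the frame of recess below -0.006 m and horizontal distance between lid and recess below 0.005 m and angle between lid's own z axis and vertical below 0.06 rad and value of joint clip above 1.2 rad), for 0.2 s.
2. the clip is turned over the lid, the lid home under it (z of lid in the frame of recess below -0.006 m and horizontal distance between lid and recess below 0.005 m and angle between lid's own z axis and vertical below 0.06 rad and value of joint clip below 0.2 rad), for 0.2 s.
At the end, for the whole second after the job is handed in: The lid lies flat in the recess (underside at least 6 mm below deck level, centre within 5 mm, tilt under 0.06 rad), at rest, and the clip is over it within 0.2 rad of its stop (all of step 2 and linear speed of lid below 0.01 m/s); the robot touches nothing.
It fails at once if the lid is lifted more than 10 mm off the deck (z of lid in the frame of recess above 0.01 m).
It fails at once if any of the other loose things is moved more than 25 mm (distance of any of road_wheel, c_clamp, thumb_screw, paint_jar, primer_can, pliers, screwdriver from where it was at the start of the episode above 0.025 m).
It also fails if it takes over 51 s, if anything falls off the work surface, if the arm or the gripper's body presses on something with over 40 N, if the wrist force passes 120 N, or if a joint passes its speed limit or range.

## Robot

A 7-joint arm with a two-finger parallel gripper is mounted at the origin on the work surface. World frame = base frame: x ahead of the robot, y to its left, z up, the work surface at z = 0. Lengths are in mm, angles in rad, forces in N, time in s.
With the tool pointing down it reaches from about 425 to 875 mm from the base axis. Payload 8.4 kg.
Tool frame: the origin (TCP) lies at the very end of the fingers, on their centre line; the grasp point (between the pads) lies 19 mm behind it; y points along the fingers, x is the direction in which the jaws open and shut, and the axes are right-handed (so a half turn about y gives the same grasp; the last joint's range is limited). The gripper opens to 87 mm and grips with 3 to 60 N. Pads are 19 mm wide; open, the fingers measure 117 mm over their backs; the gripper's body (75 mm by 190 mm) begins 51 mm behind the grasp point.
Start: joints at [1.195, 0.333, 0.04, 1.465, -0.013, 1.343, -0.059], TCP at [177.609, -625.235, 222.546] pointing down, gripper open.
Joint ranges: [-2.58, 2.58], [-0.38, 2.09], [-1.3, 1.39], [0.25, 2.4], [-1.5, 4.64], [0.08, 2.09], [-2.65, 2.65]. Speed limits (rad/s): [2.22, 2.22, 2.79, 2.79, 3.14, 3.14, 3.14].

## Interface

Orientations are given as a rotation vector (axis times angle).
In Python, from plant import r gives the robot as it stands. The module is installed in compiled form; this text tells all that it offers.
- The arm moves only by the tool arm_command, never from a script. Its argument "rows" is a list of rows, each an object of numbers: "tx", "ty", "tz": the shift along the world's x, y, z in cm; "roll": the turn about the world's z in rad. A call has 1 to 20 rows; each row is the pose to reach, as a shift and turn from the pose measured when the call began; what a row does not reach only later rows make up. A row lasts 1/10 s, in which the tool goes at most 50 mm and 8.59 degrees, less where a joint would pass 70% of its speed; a pose out of reach is approached as far as the arm can. A call with a gripper value outside its range is refused whole. "jaw" is the closure in counts, from 0 (fully open) to 255 (shut), set as the call begins (left out, the last holds). The fingers move at their own pace and stop on an object; "force" is the grip in N (left out, the last holds). Time passes only in rows, so rows that repeat a pose let the fingers close. It gives the time, the measured TCP pose, the force and the opening at its end, in the units of the state.
- r.get_state(): the state, without advancing time (a new reading comes with each control period).
- r.capture(name): name is "side" or "top" or "wrist"; returns a dict with "img" (480x640x3 uint8, red, green, blue), "z_map" (480x640 float32, mm along the optical axis (not along the pixel's ray), 0 where there is no reading), "intrinsics" (3x3 intrinsics, pixels), "view" (4x4, takes a point from world to camera coordinates). Camera axes: x right, y up, looking along -z (the intrinsics and any distortion apply to the point x, -y, -z); pixel columns grow to the right and rows downward; lengths in mm; the calibration is good to about 2 mm. A picture is of the moment at which its call begins.
- r.job_done(): hands the job in, once; it reports no verdict.
Trained networks look in a picture, given as the dict that the camera call returned (one of the last four; its "shot" number tells which), for a name from the list of things; names that differ only in an ending like _2 or _b are one class to them, and where a whole thing is asked for, a point or a joint stands for the part that bears it (a point fixed in the world has none). Each returns a list of dicts, best first, with "conf" (0 to 1); they miss things now and then, are a little off and sometimes report something else, mostly with a low value. They report only what shows in the picture. A call takes as long as a camera call. They do not tell look-alikes from the thing itself.
- r.outline_of(picture, query): "mask" (480x640 bool, what is visible of it) and "rect" ([left, top, right, bottom] in pixels, round what is visible of it).
The state is a dict: "time_s": time; "joint_positions": joint angles; "qd": joint speeds; "joint_torque": joint torques, N m; "tool_pos": TCP position; "ee_rot": TCP orientation; "contact_force": force on the tool from outside, world axes, zero at the start; "moment": the same for the moment, N m; "opening": opening from 0.0 (shut) to 1.0 (fully open).
Only numpy, scipy, OpenCV 4.12 (cv2) and the standard library are available. Lean on these libraries where they do the work, as an engineer would, in place of code of your own. Each camera call takes 0.05 s, during which the arm holds its last target.

## Working session

There is one attempt and no reset: what is moved stays moved. The work goes in short steps, Python scripts to look and compute and a tool call to move; the robot and the scene stay as the last step left them, time stands still between calls to the robot, and variables do not carry over. Pictures are saved under pics/ and viewed, and the job is handed in when it is done.

Besides the shell and the picture viewer there is one more tool, called after "Request:" as name(argument=value, ...) on one line, values as JSON. arm_command: Moves the arm, as the interface text tells. Its arguments: {"type":"object","properties":{"rows":{"type":"array"},"jaw":{"type":"number"},"force":{"type":"number"}},"required":["rows"]}

```bash
mkdir -p pics; ls; cat > h.py <<'E'
import numpy as np, cv2
from plant import r
def save(c,n,crop=None,scale=1):
    im=c["img"][:,:,::-1].copy()
    if crop: im=im[crop[1]:crop[3],crop[0]:crop[2]]
    if scale!=1: im=cv2.resize(im,None,fx=scale,fy=scale,interpolation=cv2.INTER_CUBIC)
    cv2.imwrite("pics/"+n,im)
def pts(c):
    z=c["z_map"];K=np.array(c["intrinsics"]);V=np.array(c["view"])
    v,u=np.mgrid[0:480,0:640]
    x=(u-K[0,2])/K[0,0]*z;y=(v-K[1,2])/K[1,1]*z
    P=np.stack([x,-y,-z,np.ones_like(z)],-1)
    W=P@np.linalg.inv(V).T
    W=W[...,:3];W[z<=0]=np.nan
    return W
def onplane(c,u,v,zp):
    K=np.array(c["intrinsics"]);V=np.array(c["view"]);I=np.linalg.inv(V)
    d=I[:3,:3]@np.array([(u-K[0,2])/K[0,0],-(v-K[1,2])/K[1,1],-1]);o=I[:3,3]
    return o+d*(zp-o[2])/d[2]
def proj(c,p):
    K=np.array(c["intrinsics"]);V=np.array(c["view"])
    q=V@np.append(p,1);return np.array([K[0,0]*q[0]/-q[2]+K[0,2],K[1,1]*-q[1]/-q[2]+K[1,2]])
E
python3 - <<'E'
from h import *
s=r.get_state();print(s)
for n in ["top","side","wrist"]:
    c=r.capture(n);save(c,n+"0.png");print(n,np.round(c["intrinsics"],1).tolist(),np.round(c["view"],3).tolist(),c.keys())
    for q in ["lid","recess","clip","clip_pin","hull","c_clamp","road_wheel","thumb_screw"]:
        try:
            for o in r.outline_of(c,q)[:4]: print(q,round(o["conf"],2),o["rect"])
        except Exception as e: print(q,e)
E
```

```text
pics
{'time_s': 0.0, 'joint_positions': array([ 1.19478575,  0.3339091 ,  0.03986998,  1.46628123, -0.01341069,
        1.34328263, -0.05848635]), 'qd': array([ 0.00185056, -0.00225958,  0.00039033,  0.00028521, -0.00015264,
       -0.00102904,  0.00115184]), 'joint_torque': array([-2.01979447e-04, -6.56349277e+01,  1.33519940e+00, -4.03805459e+01,
       -5.98503649e-02,  4.49213083e-02,  1.40720831e-04]), 'tool_pos': array([ 177.4870473 , -624.81076186,  221.65550383]), 'ee_rot': array([-1.32660144,  1.00389026, -1.00165316]), 'contact_force': array([ 0.1278585 , -0.50861036,  0.16926857]), 'moment': array([-0.01393766,  0.01040105, -0.02741629]), 'opening': 0.9969540076154865}
top [[462.4, 0.0, 327.2], [0.0, 462.4, 238.0], [0.0, 0.0, 1.0]] [[0.012, -1.0, -0.004, -17.724], [0.985, 0.011, 0.173, -592.129], [-0.173, -0.006, 0.985, -1114.737], [0.0, 0.0, 0.0, 1.0]] dict_keys(['img', 'z_map', 'intrinsics', 'view', 'shot'])
lid 0.96 [306.8, 192.7, 334.3, 212.6]
lid 0.92 [186.8, 235.8, 211.0, 257.1]
lid 0.78 [400.5, 188.1, 424.3, 205.6]
lid 0.66 [390.5, 226.8, 411.0, 247.8]
clip 0.4 [327
[... 514 characters left out ...]
359.6]
lid 0.82 [341.6, 227.4, 371.1, 244.4]
lid 0.67 [341.6, 195.1, 362.9, 206.9]
recess 0.85 [211.6, 187.7, 415.4, 309.4]
clip 0.65 [318.3, 241.9, 334.3, 255.9]
clip_pin 0.44 [315.3, 243.0, 333.8, 258.6]
hull 0.86 [208.3, 189.1, 414.5, 310.6]
hull 0.47 [318.2, 242.7, 334.2, 258.3]
c_clamp 0.69 [284.3, 202.7, 298.3, 220.9]
c_clamp 0.16 [210.2, 186.7, 416.2, 309.1]
road_wheel 0.68 [255.5, 233.6, 280.0, 248.3]
road_wheel 0.6 [239.2, 427.6, 300.3, 480.0]
wrist [[349.5, 0.0, 316.1], [0.0, 349.5, 232.5], [0.0, 0.0, 1.0]] [[0.273, -0.962, -0.0, -649.819], [0.919, 0.261, -0.295, 34.772], [0.284, 0.08, 0.955, -391.953], [0.0, 0.0, 0.0, 1.0]] dict_keys(['img', 'z_map', 'intrinsics', 'view', 'shot'])
```

```bash
python3 - <<'E'
import cv2
for n,c in [("top",(170,130,440,360)),("side",(200,170,430,370))]:
    im=cv2.imread(f"pics/{n}0.png");im=im[c[1]:c[3],c[0]:c[2]]
    cv2.imwrite(f"pics/{n}0c.png",cv2.resize(im,(0,0),fx=2.9 if n=="top" else 3,fy=2.9 if n=="top" else 3,interpolation=cv2.INTER_CUBIC)[:600,:800])
E
```

```text
(no output)
```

View pics/top0.png

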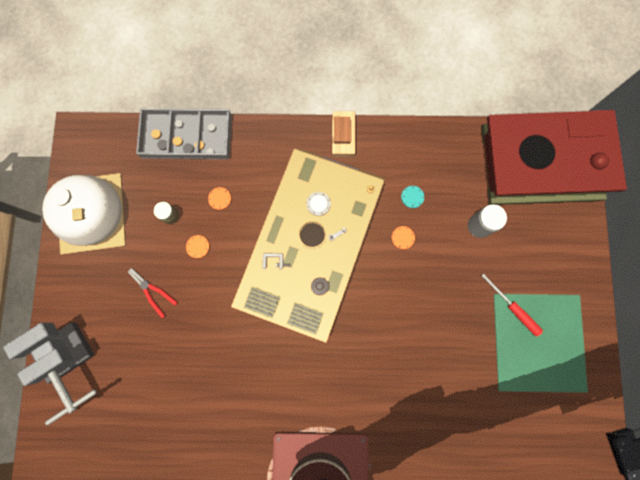

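View pics/side0.png

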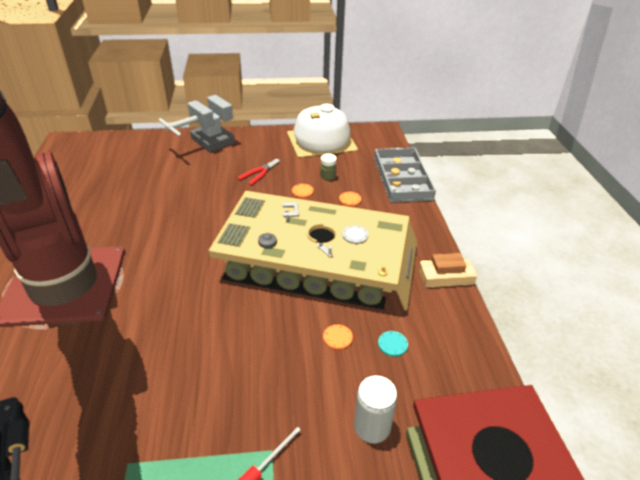

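```bash
sleep 1
```

```text
(no output)
```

View pics/top0c.png

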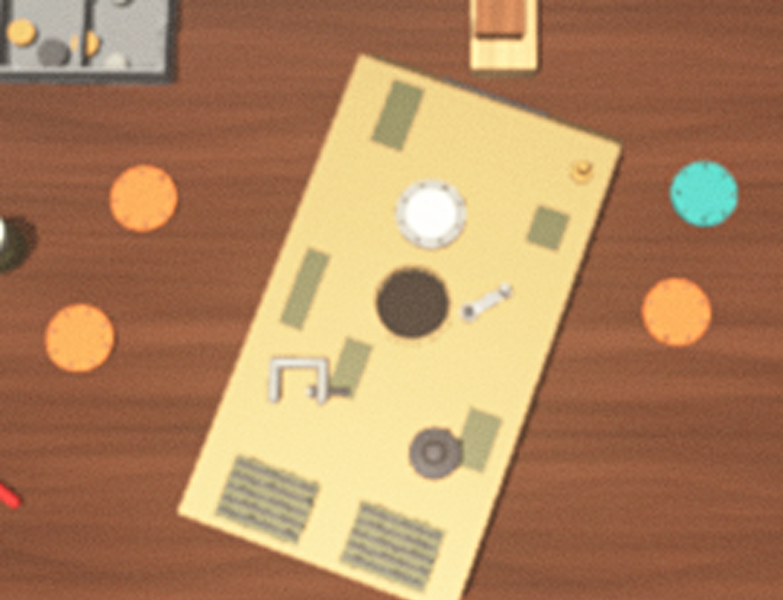

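View pics/side0c.png

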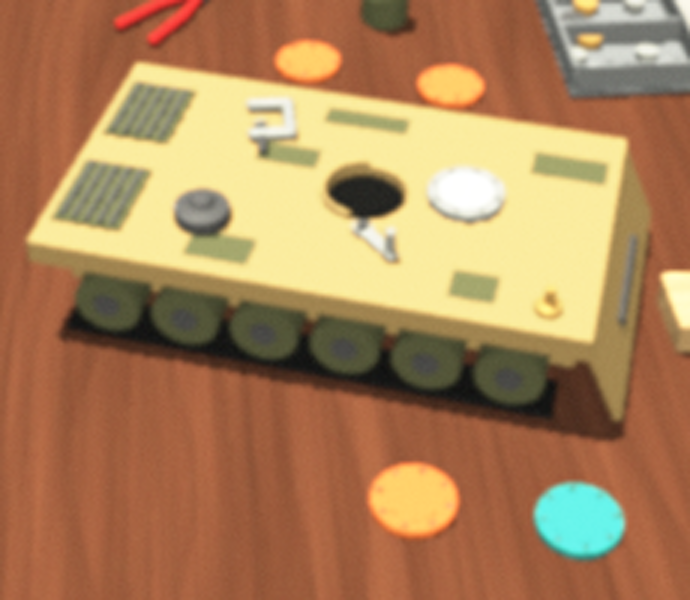

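The top view shows the white lid at (319,204), the dark recess at (312,234) and the clip at (338,234), open. The hull nose points away from the robot, so the push is mostly towards the robot. Next I'll measure these.

```bash
cat > m.py <<'E'
from h import *
def measure(name,verbose=True):
    c=r.capture(name);W=pts(c);im=c["img"].astype(int);out={}
    z=W[...,2]
    dk=(abs(z-90)<6)
    n,l,st,ce=cv2.connectedComponentsWithStats(cv2.morphologyEx(dk.astype(np.uint8),cv2.MORPH_OPEN,np.ones((3,3))))
    k=1+np.argmax(st[1:,4]);m=l==k
    print(name,"deck area",st[k],"z med",np.median(z[m]))
    P=W[m][:,:2].astype(np.float32)
    rc=cv2.minAreaRect(P);out["deck"]=(rc,np.median(z[m]));print("rect",rc)
    fill=cv2.fillPoly(np.zeros((480,640),np.uint8),[cv2.convexHull(np.argwhere(m)[:,::-1].astype(np.int32))],1)>0
    # lid white
    wh=(im.min(2)>175)&fill
    n,l,st,ce=cv2.connectedComponentsWithStats(wh.astype(np.uint8))
    for i in range(1,n):
        if st[i,4]>60: print("white",st[i],ce[i],"world@98",onplane(c,*ce[i],98),"z",np.nanmedian(z[l==i]))
    dark=(im.max(2)<90)&fill
    n,l,st,ce=cv2.connectedComponentsWithStats(dark.astype(np.uint8))
    for i in range(1,n):
        if st[i,4]>60: print("dark",st[i],ce[i],"world@86",onplane(c,*ce[i],86),"z",np.nanmedian(z[l==i]))
    for q in ["lid","clip","clip_pin"]:
        for o in r.outline_of(c,q)[:2]:
            mm=o["mask"]
            if not mm.any(): continue
            v,u=np.argwhere(mm).mean(0)
            print(q,round(o["conf"],2),"px",u,v,"@98",onplane(c,u,v,98),"z",np.nanpercentile(z[mm],[10,50,90,98]))
    return c,W
E
python3 - <<'E'
from m import *
c,W=measure("top")
c2,W2=measure("side")
np.savez("s.npz",W=W,W2=W2)
save(c,"clip_top.png",(295,180,365,260),8); save(c2,"clip_side.png",(300,210,380,270),9)
E
```

```text
top deck area [  232   149   152   192 14843] z med 90.38918347942808
rect ((577.7711181640625, 32.60697937011719), (240.62969970703125, 420.7858581542969), 70.57262420654297)
white [306 192  25  24 442] [318.02036199 203.03393665] world@98 [670.95572444  12.64661033  98.        ] z 98.18701601908356
white [262 254  20  15  96] [271.69791667 258.79166667] world@98 [531.82571284 121.7815114   98.        ] z 99.5556924150053
white [312 328  16  13  72] [321.34722222 334.73611111] world@98 [ 3.54620196e+02 -1.24900758e-01  9.80000000e+01] z 89.70635282373212
lid 0.89 px 402.83129584352076 236.91442542787286 @98 [ 588.91328345 -193.9545693    98.        ] z [ 5.03034804  8.32042366 11.13292288 12.63109829]
lid 0.74 px 318.6120481927711 203.37831325301204 @98 [670.10285515  11.18120191  98.        ] z [ 95.50909678  98.26783359 100.83812564 102.43839217]
clip 0.54 px 336.8285714285714 233.47619047619048 @98 [595.51887876 -34.16186965  98.        ] z [ 91.82355877  97.14969422 109.89401758 116.33532844]
clip_pin 0.28 px 308.66856072432097 243.8494536372151 @98 [569.238873    33.63542948  9
[... 513 characters left out ...]
14 234] [321.76068376 234.80769231] world@86 [593.97321186  27.70241316  86.        ] z 82.67517974527107
lid 0.84 px 392.7324414715719 343.63377926421407 @98 [ 687.56132986 -308.05405919   98.        ] z [ 4.69265217  7.92986656 10.06320602 11.24225592]
lid 0.73 px 337.6613190730838 336.88235294117646 @98 [ 589.3283101  -283.67795149   98.        ] z [ 5.153218    7.71687427  9.89887636 10.98501589]
clip 0.68 px 326.1354166666667 249.34375 @98 [596.30296257 -37.93406642  98.        ] z [ 93.93044541  97.05440904 111.15504981 115.57206588]
clip_pin 0.46 px 324.4761904761905 248.29761904761904 @98 [593.03300072 -34.12330283  98.        ] z [ 94.26419061  96.98973228 105.16812978 112.02418113]
```

```bash
python3 - <<'E'
from h import *
from scipy.spatial.transform import Rotation as R
s=r.get_state();print(s["time_s"]);M=R.from_rotvec(s["ee_rot"]).as_matrix();print(M.round(3))
print("jaw dir deg",np.degrees(np.arctan2(M[1,0],M[0,0])))
hx=np.array([np.cos(np.radians(160.57)),np.sin(np.radians(160.57))]);hy=np.array([-hx[1],hx[0]])
C=np.array([577.77,32.61])-20*hx;L=np.array([670.2,12.5])
print("rec",C,"lid rel hull",(L-C)@hx,(L-C)@hy); d=C-L;print("push deg",np.degrees(np.arctan2(d[1],d[0])),np.linalg.norm(d))
pv=C+48*(np.cos(np.radians(100))*hx+np.sin(np.radians(100))*hy);print("pivot",pv)
z=np.load("s.npz")
for k in ("W","W2"):
    W=z[k].reshape(-1,3);m=(W[:,2]>106)&(W[:,2]<125)&(np.hypot(W[:,0]-pv[0],W[:,1]-pv[1])<60)
    p=W[m];print(k,p.shape,p.mean(0), np.degrees(np.arctan2(p[:,1].mean()-pv[1],p[:,0].mean()-pv[0])),np.hypot(*(p.mean(0)[:2]-pv)))
E
```

```text
1.75
[[ 0.273  0.     0.962]
 [-0.962  0.     0.273]
 [-0.    -1.     0.   ]]
jaw dir deg -74.14453211758716
rec [596.63097219  25.95690087] lid rel hull -73.8556741523442 -11.78259009764012
push deg 169.6343165300895 74.78963854643403
pivot [588.76653182 -21.39445157]
W (12, 3) [604.76936465 -50.96992685 114.40888686] -61.58286438811034 33.627360838828565
W2 (16, 3) [602.64877528 -51.53532735 112.53442104] -65.27021245113207 33.18416905982807
```

View pics/clip_top.png

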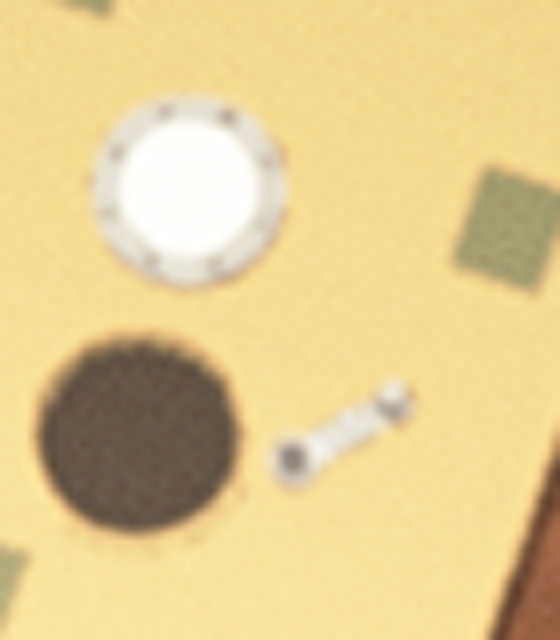

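Request:
arm_command(rows=[{"tx": 55.2,"ty": 62.7,"roll": -0.457},{"tx": 55.2,"ty": 62.7,"roll": -0.457},{"tx": 55.2,"ty": 62.7,"roll": -0.457},{"tx": 55.2,"ty": 62.7,"roll": -0.457},{"tx": 55.2,"ty": 62.7,"roll": -0.457},{"tx": 55.2,"ty": 62.7,"roll": -0.457},{"tx": 55.2,"ty": 62.7,"roll": -0.457},{"tx": 55.2,"ty": 62.7,"roll": -0.457},{"tx": 55.2,"ty": 62.7,"roll": -0.457},{"tx": 55.2,"ty": 62.7,"roll": -0.457},{"tx": 55.2,"ty": 62.7,"roll": -0.457},{"tx": 55.2,"ty": 62.7,"roll": -0.457},{"tx": 55.2,"ty": 62.7,"roll": -0.457},{"tx": 55.2,"ty": 62.7,"roll": -0.457},{"tx": 55.2,"ty": 62.7,"roll": -0.457},{"tx": 55.2,"ty": 62.7,"roll": -0.457},{"tx": 55.2,"ty": 62.7,"roll": -0.457},{"tx": 55.2,"ty": 62.7,"roll": -0.457},{"tx": 55.2,"ty": 62.7,"roll": -0.457},{"tx": 55.2,"ty": 62.7,"roll": -0.457}], jaw=167, force=30)

```text
schema error: expected keys tx, ty, tz, roll
```

Request:
arm_command(rows=[{"tx": 55.2,"ty": 62.7,"tz": 0,"roll": -0.457},{"tx": 55.2,"ty": 62.7,"tz": 0,"roll": -0.457},{"tx": 55.2,"ty": 62.7,"tz": 0,"roll": -0.457},{"tx": 55.2,"ty": 62.7,"tz": 0,"roll": -0.457},{"tx": 55.2,"ty": 62.7,"tz": 0,"roll": -0.457},{"tx": 55.2,"ty": 62.7,"tz": 0,"roll": -0.457},{"tx": 55.2,"ty": 62.7,"tz": 0,"roll": -0.457},{"tx": 55.2,"ty": 62.7,"tz": 0,"roll": -0.457},{"tx": 55.2,"ty": 62.7,"tz": 0,"roll": -0.457},{"tx": 55.2,"ty": 62.7,"tz": 0,"roll": -0.457},{"tx": 55.2,"ty": 62.7,"tz": 0,"roll": -0.457},{"tx": 55.2,"ty": 62.7,"tz": 0,"roll": -0.457},{"tx": 55.2,"ty": 62.7,"tz": 0,"roll": -0.457},{"tx": 55.2,"ty": 62.7,"tz": 0,"roll": -0.457},{"tx": 55.2,"ty": 62.7,"tz": 0,"roll": -0.457},{"tx": 55.2,"ty": 62.7,"tz": 0,"roll": -0.457},{"tx": 55.2,"ty": 62.7,"tz": 0,"roll": -0.457},{"tx": 55.2,"ty": 62.7,"tz": 0,"roll": -0.457},{"tx": 55.2,"ty": 62.7,"tz": 0,"roll": -0.457},{"tx": 55.2,"ty": 62.7,"tz": 0,"roll": -0.457}], jaw=167, force=30)

```text
time_s: 3.75
tool_pos: [729.3, 0.2, 222.6]
ee_rot: [-1.119, 1.341, -1.343]
contact_force: [-0.0, 0.2, 0.4]
opening: 0.341
```

```bash
python3 - <<'E'
from h import *
c=r.capture("wrist");save(c,"w1.png")
C=np.array([596.6,26.0,90]);L=np.array([670.2,12.5,98]);pv=np.array([588.8,-21.4,99])
for n,p in [("rec",C),("lid",L),("piv",pv)]: print(n,proj(c,p))
W=pts(c)
for q in ["lid","clip"]:
    for o in r.outline_of(c,q)[:3]:
        v,u=np.argwhere(o["mask"]).mean(0);print(q,o["conf"],u,v,onplane(c,u,v,98))
s=r.get_state();print(s["opening"])
c=r.capture("top");save(c,"t1.png",(260,160,400,260),5)
E
```

```text
rec [315.14091156 354.57314914]
lid [314.99749177 289.59857654]
piv [364.95500557 359.62800472]
lid 0.95 86.83885890516576 367.313801079414 [628.42595595 246.27254503  98.        ]
lid 0.67 315.4568965517241 286.565649867374 [673.08841395  11.5442418   98.        ]
lid 0.67 85.56271690629649 264.25929598413484 [731.16698632 207.1967741   98.        ]
0.3428236081109241
```

View pics/w1.png

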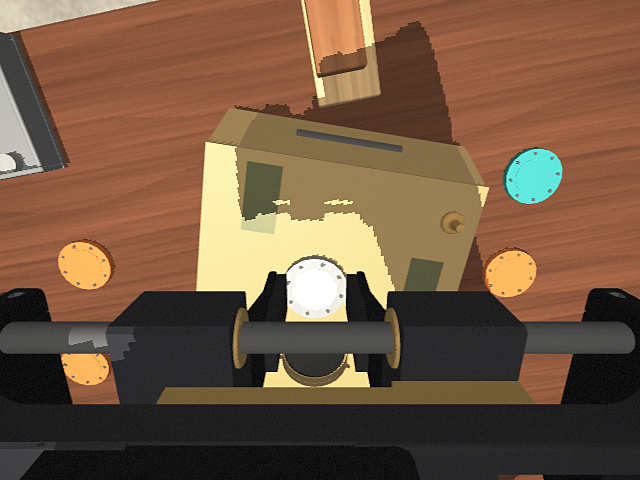

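The lid at (316,288) in the wrist view, centred between the fingers, matches my estimate. Next I'll lower the fingers behind it.

Request:
arm_command(rows=[{"tx": 0,"ty": 0.15,"tz": -4,"roll": 0},{"tx": 0,"ty": 0.15,"tz": -8,"roll": 0},{"tx": 0,"ty": 0.15,"tz": -11,"roll": 0},{"tx": 0,"ty": 0.15,"tz": -12.5,"roll": 0},{"tx": 0,"ty": 0.15,"tz": -12.9,"roll": 0},{"tx": 0,"ty": 0.15,"tz": -12.9,"roll": 0},{"tx": 0,"ty": 0.15,"tz": -12.9,"roll": 0}])

```text
time_s: 4.65
tool_pos: [730.5, 1.7, 96.3]
ee_rot: [-1.115, 1.339, -1.344]
contact_force: [-0.3, -0.7, -0.1]
opening: 0.342
```

```bash
python3 - <<'E'
from h import *
s=r.get_state();print(s["tool_pos"],s["contact_force"])
c=r.capture("side");save(c,"s2.png",(290,170,420,280),6)
c=r.capture("top");save(c,"t2.png",(260,160,400,260),5)
E
```

```text
[730.49284074   1.71108532  96.31905582] [-0.25055966 -0.67821904 -0.07359466]
```

View pics/s2.png

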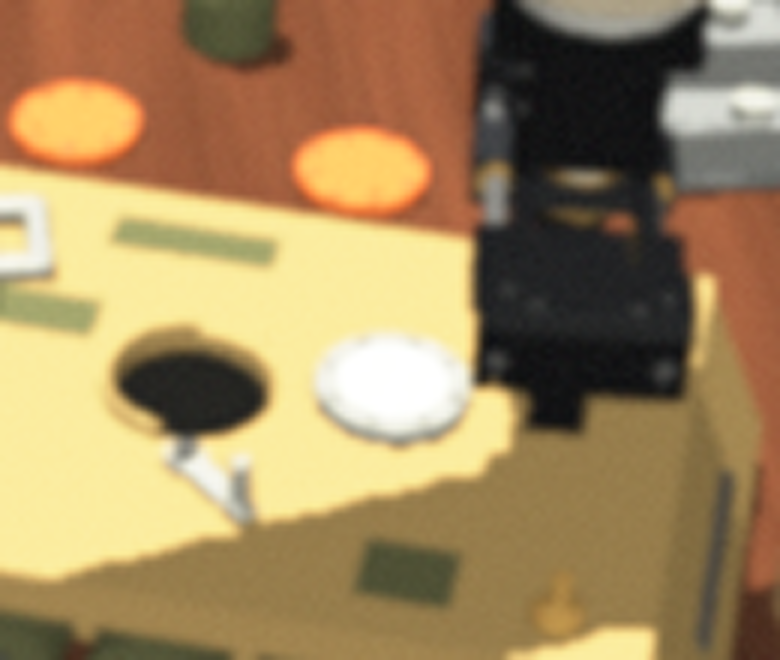

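Request:
arm_command(rows=[{"tx": 0,"ty": 0,"tz": -0.3,"roll": 0},{"tx": 0,"ty": 0,"tz": -0.3,"roll": 0},{"tx": -1,"ty": 0.18,"tz": -0.3,"roll": 0},{"tx": -2,"ty": 0.36,"tz": -0.3,"roll": 0},{"tx": -2.5,"ty": 0.45,"tz": -0.3,"roll": 0},{"tx": -3,"ty": 0.54,"tz": -0.3,"roll": 0},{"tx": -3.5,"ty": 0.63,"tz": -0.3,"roll": 0},{"tx": -4,"ty": 0.72,"tz": -0.3,"roll": 0},{"tx": -4.5,"ty": 0.81,"tz": -0.3,"roll": 0},{"tx": -5,"ty": 0.9,"tz": -0.3,"roll": 0},{"tx": -5.5,"ty": 0.99,"tz": -0.3,"roll": 0},{"tx": -6,"ty": 1.08,"tz": -0.3,"roll": 0},{"tx": -6,"ty": 1.08,"tz": -0.3,"roll": 0},{"tx": -6,"ty": 1.08,"tz": -0.3,"roll": 0}])

```text
time_s: 6.15
tool_pos: [670.2, 12.6, 93.1]
ee_rot: [-1.115, 1.34, -1.344]
contact_force: [0.8, 0.1, -0.1]
opening: 0.346
```

```bash
python3 - <<'E'
from h import *
s=r.get_state();print(s["tool_pos"],s["contact_force"])
c=r.capture("side");save(c,"s3.png",(290,170,420,280),6)
for o in r.outline_of(c,"lid")[:4]:
    v,u=np.argwhere(o["mask"]).mean(0);print(o["conf"],u,v,onplane(c,u,v,98))
E
```

```text
[670.15401262  12.64444695  93.08022744] [ 0.80349946  0.05095537 -0.05440936]
0.97 392.895 343.4033333333333 [ 687.97184773 -307.5626906    98.        ]
0.94 337.56272401433694 336.7258064516129 [ 589.19520796 -283.29926269   98.        ]
0.58 303.1517857142857 190.48660714285714 [563.91833806 194.50704595  98.        ]
0.48 337.3006993006993 235.14685314685315 [627.51314342   9.16673311  98.        ]
```

View pics/s3.png

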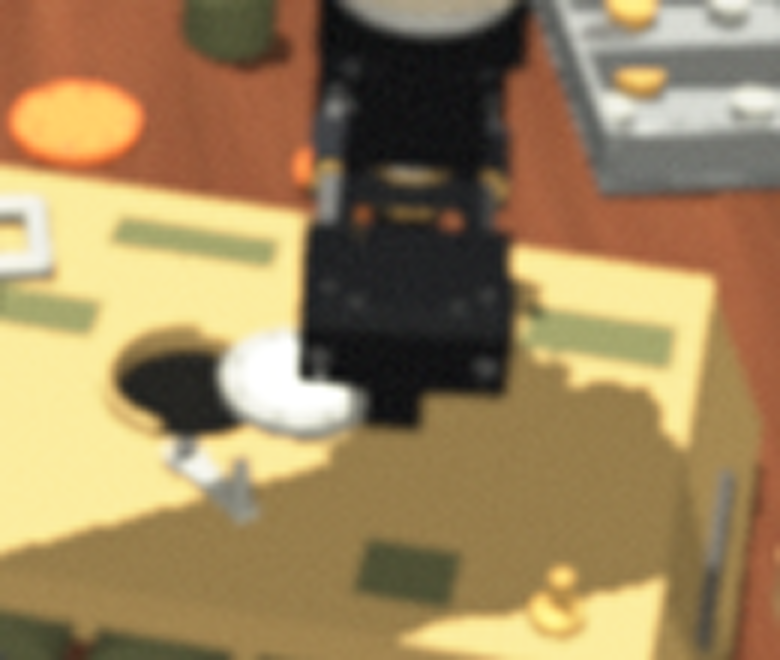

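Request:
arm_command(rows=[{"tx": -0.5,"ty": 0.09,"tz": 0,"roll": 0},{"tx": -1,"ty": 0.18,"tz": 0,"roll": 0},{"tx": -1.5,"ty": 0.27,"tz": 0,"roll": 0},{"tx": -2,"ty": 0.36,"tz": 0,"roll": 0},{"tx": -2.4,"ty": 0.44,"tz": 0,"roll": 0},{"tx": -2.8,"ty": 0.51,"tz": 0,"roll": 0},{"tx": -3.1,"ty": 0.56,"tz": 0,"roll": 0},{"tx": -3.4,"ty": 0.62,"tz": 0,"roll": 0},{"tx": -3.6,"ty": 0.65,"tz": 0,"roll": 0},{"tx": -3.8,"ty": 0.69,"tz": 0,"roll": 0},{"tx": -4.0,"ty": 0.72,"tz": 0,"roll": 0},{"tx": -4.0,"ty": 0.72,"tz": 0,"roll": 0},{"tx": -4.0,"ty": 0.72,"tz": 0,"roll": 0}])

```text
time_s: 7.55
tool_pos: [630.3, 19.8, 92.9]
ee_rot: [-1.115, 1.34, -1.344]
contact_force: [0.0, -0.3, -1.2]
opening: 0.347
```

```bash
python3 - <<'E'
from h import *
s=r.get_state();print(s["tool_pos"],s["contact_force"])
c=r.capture("side");save(c,"s4.png",(290,170,420,280),6)
W=pts(c);z=W[...,2];im=c["img"].astype(int)
m=(im.min(2)>150)&(np.hypot(W[...,0]-597,W[...,1]-26)<40);print(m.sum(),np.percentile(z[m],[5,25,50,75,95]),W[m].mean(0))
E
```

```text
[630.25371836  19.76392591  92.94122163] [ 0.01850771 -0.25172276 -1.19935402]
273 [ 87.72769571  89.55223908  90.5756173   91.9737157  386.26757047] [587.44304965  19.75208228 121.36324995]
```

View pics/s4.png

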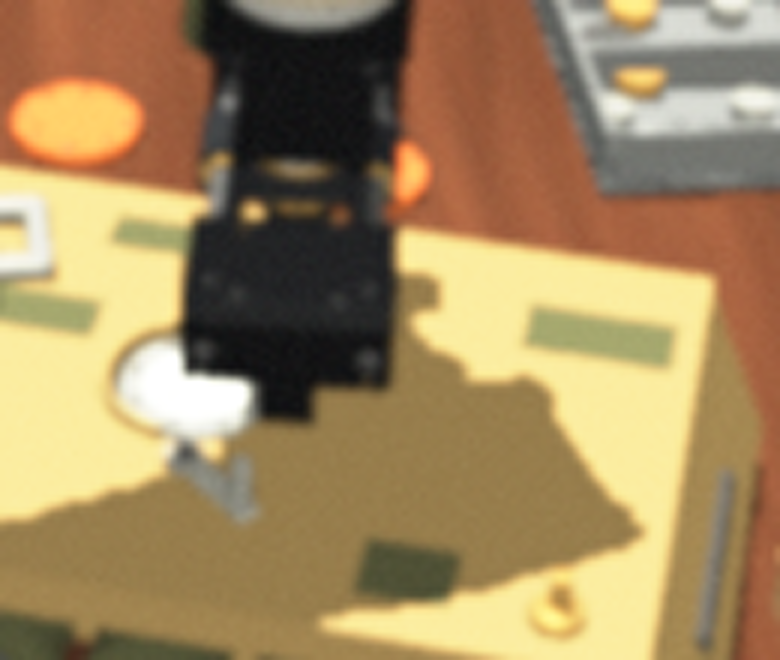

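Request:
arm_command(rows=[{"tx": 0,"ty": 0,"tz": 3,"roll": 0},{"tx": 0,"ty": 0,"tz": 6,"roll": 0},{"tx": 2,"ty": -2,"tz": 8,"roll": -0.14},{"tx": 7,"ty": -4,"tz": 8,"roll": -0.28},{"tx": 7,"ty": -4,"tz": 8,"roll": -0.42},{"tx": 7,"ty": -4,"tz": 8,"roll": -0.42}], jaw=196)

```text
time_s: 8.2
tool_pos: [700.9, -21.0, 171.8]
ee_rot: [-0.859, 1.638, -1.642]
contact_force: [-1.7, 0.3, -0.4]
opening: 0.23
```

```bash
python3 - <<'E'
from h import *
s=r.get_state();print(s["tool_pos"],s["contact_force"],s["joint_positions"],s["opening"])
c=r.capture("side");save(c,"s5.png",(290,170,420,280),6)
W=pts(c);z=W[...,2];im=c["img"].astype(int)
m=(im.min(2)>150)&(np.hypot(W[...,0]-597,W[...,1]-26)<40);print(m.sum(),np.percentile(z[m],[5,25,50,75,95]),W[m].mean(0))
pv=np.array([588.8,-21.4])
for c in (c,r.capture("top")):
    W=pts(c).reshape(-1,3);p=W[(W[:,2]>106)&(W[:,2]<125)&(np.hypot(W[:,0]-pv[0],W[:,1]-pv[1])<50)]
    print(len(p),p.mean(0)); W=W.reshape(480,640,3)
    m=(np.hypot(W[...,0]-596.6,W[...,1]-26)<24);p=W[m];A=np.c_[p[:,:2]-[596.6,26],np.ones(len(p))];print("lid plane",np.linalg.lstsq(A,p[:,2],rcond=None)[0],len(p))
save(c,"t5.png",(260,160,400,260),5)
E
```

```text
[700.85384873 -20.99028554 171.82281948] [-1.74278788  0.32248735 -0.41570564] [ 0.1667141   0.48163093 -0.28695984  1.37530311  0.13821461  1.30298562
 -2.30230169] 0.2300853253807724
499 [87.73832404 89.17380854 90.33430099 91.44312024 93.28685259] [601.01246619  24.35945532  90.3851046 ]
16 [602.74018089 -51.79555477 112.93203304]
lid plane [-6.84833492e-03 -3.97692616e-03  9.05939128e+01] 211
0 [nan nan nan]
lid plane [  2.15928659 -16.57642595 252.59408919] 379<stdin>:9: RuntimeWarning: Mean of empty slice.
  ret = um.true_divide(
```

View pics/s5.png

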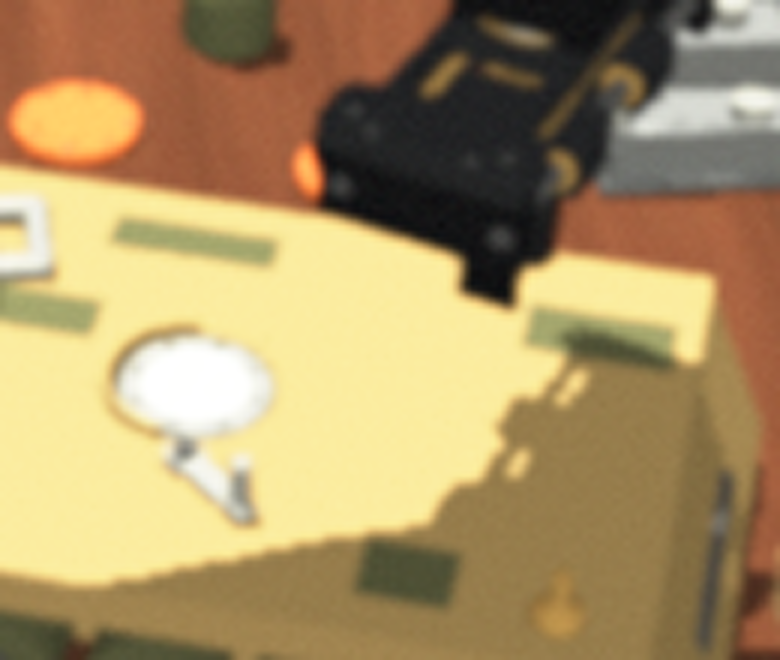

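View pics/t5.png

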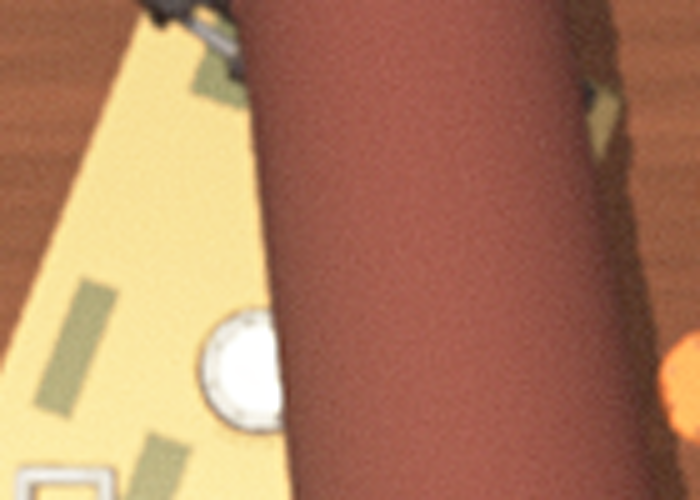

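The lid lies flush: the top is at z≈90.5 with a tilt of about 0.008, and the side view shows it filling the recess at (190,385). Now I'll straddle the clip pin from above.

Request:
arm_command(rows=[{"tx": -4.5,"ty": -1.4,"tz": 0,"roll": -0.06},{"tx": -8,"ty": -2.6,"tz": 0,"roll": -0.06},{"tx": -9.7,"ty": -3.1,"tz": 0,"roll": -0.06},{"tx": -9.7,"ty": -3.1,"tz": -2,"roll": -0.06},{"tx": -9.7,"ty": -3.1,"tz": -4,"roll": -0.06},{"tx": -9.7,"ty": -3.1,"tz": -4,"roll": -0.06},{"tx": -9.7,"ty": -3.1,"tz": -4,"roll": -0.06}])

```text
time_s: 9.0
tool_pos: [602.4, -49.8, 133.3]
ee_rot: [-0.824, 1.671, -1.674]
contact_force: [0.9, 1.0, 1.1]
opening: 0.23
```

```bash
python3 - <<'E'
from h import *
from scipy.spatial.transform import Rotation as R
s=r.get_state();M=R.from_rotvec(s["ee_rot"]).as_matrix();print(s["tool_pos"],s["joint_positions"][-1],s["opening"],"jaw",np.degrees(np.arctan2(M[1,0],M[0,0])))
c=r.capture("side");save(c,"s6.png",(290,170,420,280),6)
c=r.capture("wrist");save(c,"w6.png"); print(proj(c,[604.2,-51.7,116]),proj(c,[596.6,26,90]),proj(c,[588.8,-21.4,99]))
E
```

```text
[602.38920986 -49.8063471  133.29926156] -2.293956999526369 0.23024817824713167 jaw -127.49646782861251
[318.67630932 274.10090167] [233.92955275 331.21089134] [295.24220618 307.88801108]
```

View pics/s6.png

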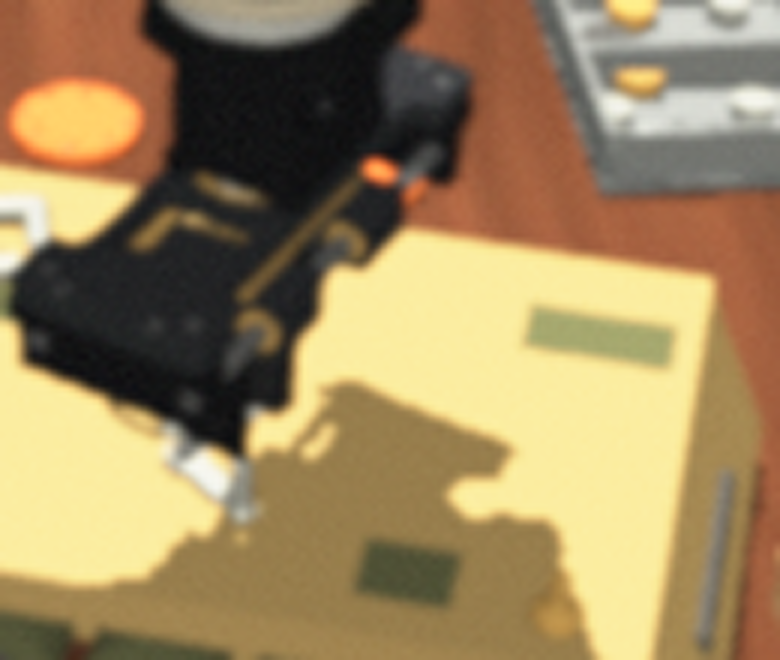

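View pics/w6.png

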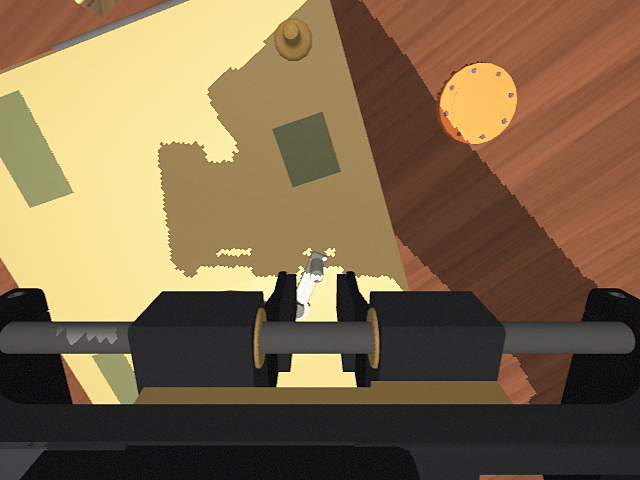

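```bash
python3 - <<'E'
from h import *
c=r.capture("wrist");W=pts(c)
save(c,"w6z.png",(270,230,370,330),6)
V=np.linalg.inv(c["view"]);print("cam",V[:3,3])
for v in range(246,300,3): print(v,[tuple(W[v,u].round(0).astype(int)) if np.isfinite(W[v,u,0]) else None for u in (308,312,316,320,324,328)])
E
```

```text
cam [668.14976705 -99.34126597 296.29310372]
246 [(np.int64(614), np.int64(-51), np.int64(90)), (np.int64(613), np.int64(-53), np.int64(89)), (np.int64(611), np.int64(-55), np.int64(90)), (np.int64(610), np.int64(-57), np.int64(91)), (np.int64(608), np.int64(-59), np.int64(90)), (np.int64(607), np.int64(-61), np.int64(89))]
249 [(np.int64(613), np.int64(-50), np.int64(90)), (np.int64(611), np.int64(-52), np.int64(90)), (np.int64(610), np.int64(-54), np.int64(90)), (np.int64(608), np.int64(-56), np.int64(90)), (np.int64(607), np.int64(-58), np.int64(89)), (np.int64(605), np.int64(-60), np.int64(89))]
252 [(np.int64(611), np.int64(-49), np.int64(89)), (np.int64(610), np.int64(-51), np.int64(90)), (np.int64(609), np.int64(-54), np.int64(94)), (np.int64(607), np.int64(-55), np.int64(89)), (np.int64(605), np.int64(-57), np.int64(90)), (np.int64(604), np.int64(-59), np.int64(91))]
255 [(np.int64(610), np.int64(-48), np.int64(91)), (np.int64(610), np.int64(-51), np.int64(96)), (np.int64(608), np.int64(-53), np.int64(95)), (np.int64(607), np.int64(-55), np.int64(95)), (np.int64(604), np.int6
[... 3323 characters left out ...]
 (np.int64(586), np.int64(-38), np.int64(91)), (np.int64(583), np.int64(-40), np.int64(89)), (np.int64(583), np.int64(-43), np.int64(91))]
294 [(np.int64(590), np.int64(-33), np.int64(95)), (np.int64(587), np.int64(-33), np.int64(90)), (np.int64(585), np.int64(-35), np.int64(89)), (np.int64(583), np.int64(-37), np.int64(89)), (np.int64(582), np.int64(-39), np.int64(91)), (np.int64(580), np.int64(-41), np.int64(89))]
297 [(np.int64(589), np.int64(-32), np.int64(96)), (np.int64(585), np.int64(-32), np.int64(91)), (np.int64(583), np.int64(-34), np.int64(90)), (np.int64(582), np.int64(-36), np.int64(90)), (np.int64(580), np.int64(-38), np.int64(90)), (np.int64(578), np.int64(-40), np.int64(89))]
```

View pics/w6z.png

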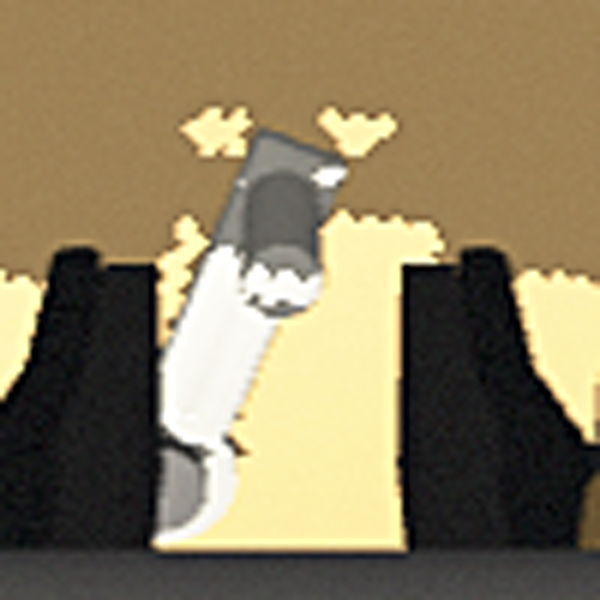

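The pin top shows at (316,277) in the wrist view, which puts it at about (604,-50.5), between the fingers. I'll lower over it.

Request:
arm_command(rows=[{"tx": 0.15,"ty": -0.1,"tz": -1,"roll": 0},{"tx": 0.15,"ty": -0.1,"tz": -2,"roll": 0},{"tx": 0.15,"ty": -0.1,"tz": -3.1,"roll": 0},{"tx": 0.15,"ty": -0.1,"tz": -3.1,"roll": 0},{"tx": 0.15,"ty": -0.1,"tz": -3.1,"roll": 0}])

```text
time_s: 9.65
tool_pos: [604.6, -51.0, 102.3]
ee_rot: [-0.823, 1.671, -1.675]
contact_force: [-0.3, -0.4, 0.9]
opening: 0.232
```

```bash
python3 - <<'E'
from h import *
from scipy.spatial.transform import Rotation as R
s=r.get_state();M=R.from_rotvec(s["ee_rot"]).as_matrix();t=s["tool_pos"];print(t,s["contact_force"],"jaw",np.degrees(np.arctan2(M[1,0],M[0,0])))
pv=np.array([588.8,-21.4])
for i in range(1,21):
    f=np.radians(-63+158*i/20);p=pv+34*np.array([np.cos(f),np.sin(f)])-t[:2]
    print(i,(p/10).round(2),round(0.107*i,2))
E
```

```text
[604.55218748 -50.99573671 102.30774711] [-0.27891078 -0.38505608  0.92954021] jaw -127.57522552979181
1 [0.37 0.17] 0.11
2 [0.73 0.46] 0.21
3 [1.06 0.81] 0.32
4 [1.33 1.19] 0.43
5 [1.54 1.6 ] 0.54
6 [1.7  2.05] 0.64
7 [1.79 2.5 ] 0.75
8 [1.82 2.97] 0.86
9 [1.79 3.44] 0.96
10 [1.69 3.9 ] 1.07
11 [1.53 4.34] 1.18
12 [1.31 4.75] 1.28
13 [1.04 5.13] 1.39
14 [0.72 5.47] 1.5
15 [0.35 5.76] 1.6
16 [-0.05  6.  ] 1.71
17 [-0.49  6.18] 1.82
18 [-0.94  6.3 ] 1.93
19 [-1.4   6.36] 2.03
20 [-1.87  6.35] 2.14
```

Request:
arm_command(rows=[{"tx": 0.37,"ty": 0.17,"tz": 0,"roll": 0.11},{"tx": 0.73,"ty": 0.46,"tz": 0,"roll": 0.21},{"tx": 1.06,"ty": 0.81,"tz": 0,"roll": 0.32},{"tx": 1.33,"ty": 1.19,"tz": 0,"roll": 0.43},{"tx": 1.54,"ty": 1.6,"tz": 0,"roll": 0.54},{"tx": 1.7,"ty": 2.05,"tz": 0,"roll": 0.64},{"tx": 1.79,"ty": 2.5,"tz": 0,"roll": 0.75},{"tx": 1.82,"ty": 2.97,"tz": 0,"roll": 0.86},{"tx": 1.79,"ty": 3.44,"tz": 0,"roll": 0.96},{"tx": 1.69,"ty": 3.9,"tz": 0,"roll": 1.07},{"tx": 1.53,"ty": 4.34,"tz": 0,"roll": 1.18},{"tx": 1.31,"ty": 4.75,"tz": 0,"roll": 1.28},{"tx": 1.04,"ty": 5.13,"tz": 0,"roll": 1.39},{"tx": 0.72,"ty": 5.47,"tz": 0,"roll": 1.5},{"tx": 0.35,"ty": 5.76,"tz": 0,"roll": 1.6},{"tx": 0.35,"ty": 5.76,"tz": 0,"roll": 1.6}])

```text
time_s: 11.25
tool_pos: [608.1, 7.0, 102.8]
ee_rot: [-1.512, 0.488, -0.49]
contact_force: [0.6, -0.8, -0.4]
opening: 0.236
```

```bash
python3 - <<'E'
from h import *
from scipy.spatial.transform import Rotation as R
s=r.get_state();M=R.from_rotvec(s["ee_rot"]).as_matrix();t=s["tool_pos"];print(t,s["contact_force"],"jaw",np.degrees(np.arctan2(M[1,0],M[0,0])))
c=r.capture("wrist");save(c,"w7.png");c=r.capture("side");save(c,"s7.png",(290,170,420,280),6)
pv=np.array([588.8,-21.4])
for f in (71,79,87,95):
    f=np.radians(f);print((pv+34*np.array([np.cos(f),np.sin(f)])-t[:2])/10)
E
```

```text
[608.1445815    7.01687219 102.83007173] [ 0.62878191 -0.83530628 -0.38620065] jaw -35.78261324681082
[-0.82752642  0.37307594]
[-1.28570757  0.4958452 ]
[-1.7565159  0.5536532]
[-2.23078768  0.54537475]
```

View pics/w7.png

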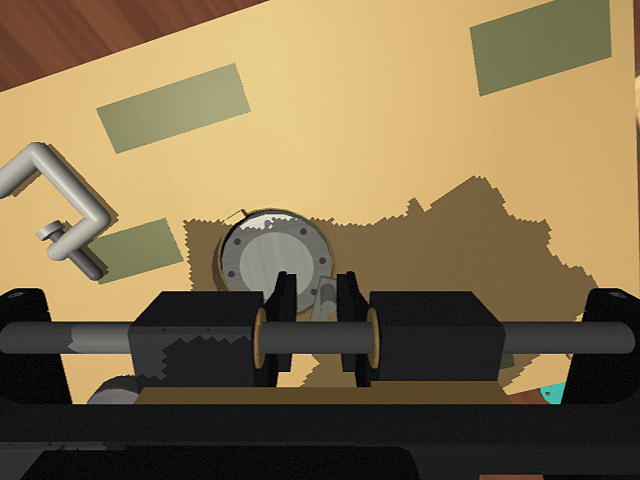

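View pics/s7.png

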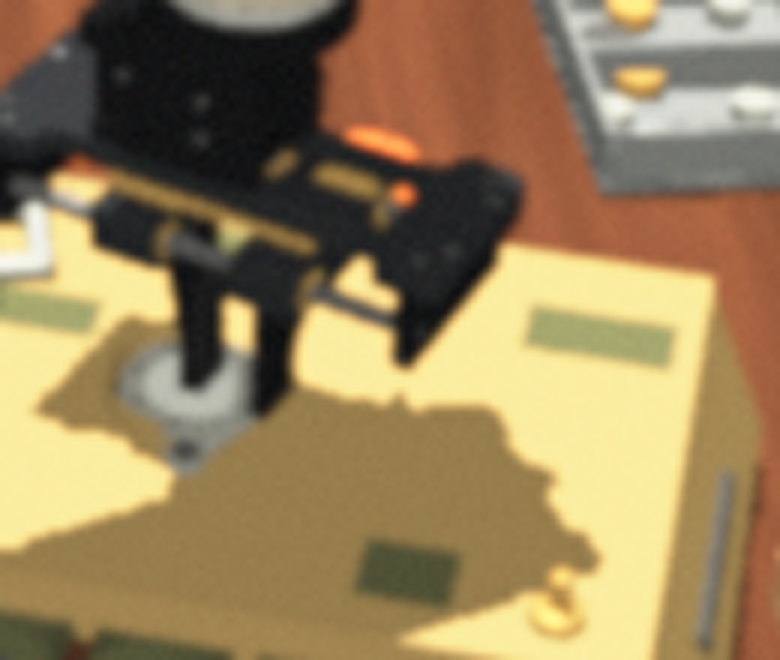

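The clip follows, and its bar shows at (325,300) in the wrist view, already over the lid's edge. I'll finish the swing to the stop.

Request:
arm_command(rows=[{"tx": -0.4,"ty": 0.22,"tz": 0,"roll": 0.07},{"tx": -0.83,"ty": 0.37,"tz": 0,"roll": 0.18},{"tx": -1.06,"ty": 0.44,"tz": 0,"roll": 0.25},{"tx": -1.29,"ty": 0.5,"tz": 0,"roll": 0.32},{"tx": -1.52,"ty": 0.53,"tz": 0,"roll": 0.38},{"tx": -1.76,"ty": 0.55,"tz": 0,"roll": 0.43},{"tx": -2.0,"ty": 0.55,"tz": 0,"roll": 0.48},{"tx": -2.2,"ty": 0.55,"tz": 0,"roll": 0.5},{"tx": -2.3,"ty": 0.55,"tz": 0,"roll": 0.5},{"tx": -2.3,"ty": 0.55,"tz": 0,"roll": 0.5}])

```text
time_s: 12.35
tool_pos: [585.3, 11.7, 102.7]
ee_rot: [-1.566, 0.103, -0.104]
contact_force: [-0.5, -0.7, 0.7]
opening: 0.231
```

```bash
python3 - <<'E'
from h import *
s=r.get_state();print(s["tool_pos"],s["contact_force"],s["moment"])
c=r.capture("wrist");save(c,"w8.png")
E
```

```text
[585.31768419  11.69356874 102.71458873] [-0.47222783 -0.71282898  0.6813606 ] [-0.08535987 -0.09496777  0.01300684]
```

View pics/w8.png

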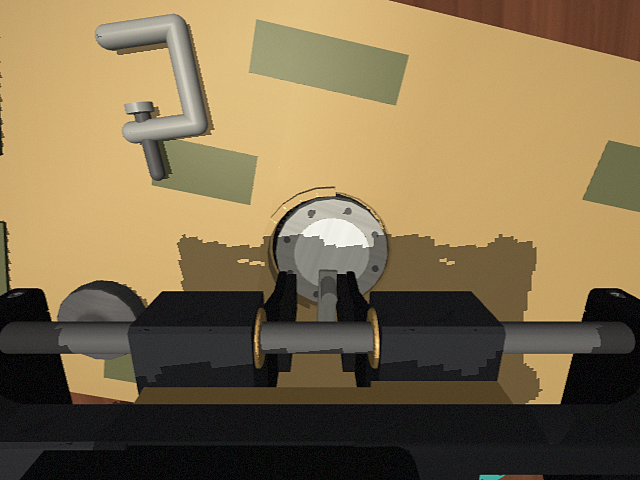

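```bash
python3 - <<'E'
from h import *
c=r.capture("wrist");W=pts(c);save(c,"w9z.png",(260,190,400,330),4)
pv=np.array([588.8,-21.4])
for lo,hi in ((113,119),(93.5,98)):
    w=W.reshape(-1,3);m=(w[:,2]>lo)&(w[:,2]<hi)&(np.hypot(w[:,0]-pv[0],w[:,1]-pv[1])<45)&(np.abs(w[:,0]-590)<14);p=w[m]
    print(len(p),p.mean(0),p.min(0),p.max(0),np.degrees(np.arctan2(p[:,1].mean()-pv[1],p[:,0].mean()-pv[0])))
for v in (270,274,278,282,286): print(v,[W[v,u].round(0).tolist() for u in (318,322,326,330,334,338)])
E
```

```text
351 [593.60894986  15.49664848 115.83025769] [576.04128373   2.07370863 113.06701848] [603.8806166   21.94422821 118.99521681] 82.57417513340278
595 [588.97007835   2.88434711  95.55819363] [576.07959539 -10.97292147  93.59459788] [597.94298922  20.07444809  97.87323883] 89.59872867013134
270 [[588.0, 18.0, 91.0], [590.0, 20.0, 95.0], [592.0, 19.0, 94.0], [594.0, 19.0, 94.0], [596.0, 18.0, 93.0], [599.0, 17.0, 90.0]]
274 [[588.0, 16.0, 90.0], [590.0, 19.0, 97.0], [592.0, 18.0, 96.0], [594.0, 18.0, 97.0], [596.0, 17.0, 96.0], [598.0, 20.0, 102.0]]
278 [[587.0, 14.0, 90.0], [590.0, 16.0, 97.0], [592.0, 17.0, 99.0], [594.0, 17.0, 99.0], [596.0, 15.0, 95.0], [598.0, 20.0, 108.0]]
282 [[587.0, 11.0, 90.0], [590.0, 16.0, 100.0], [592.0, 17.0, 104.0], [594.0, 17.0, 105.0], [596.0, 16.0, 102.0], [598.0, 20.0, 112.0]]
286 [[587.0, 9.0, 91.0], [590.0, 16.0, 106.0], [592.0, 17.0, 109.0], [594.0, 17.0, 109.0], [595.0, 15.0, 106.0], [597.0, 19.0, 115.0]]
```

View pics/w9z.png

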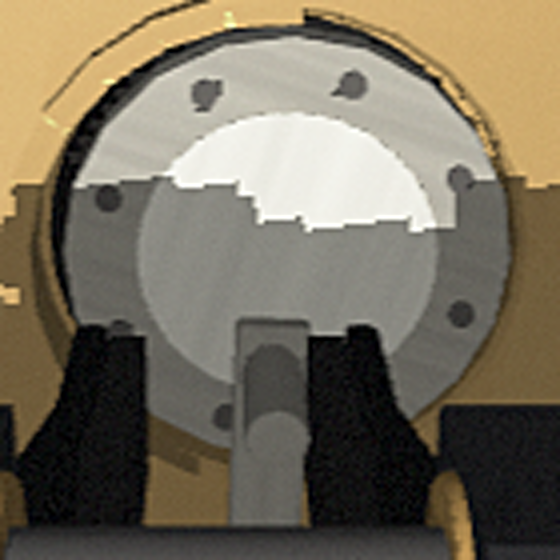

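The bar is about at its stop, at roughly 82° against 80.6° expected. I'll nudge a few mm further to feel the hard stop.

Request:
arm_command(rows=[{"tx": -0.2,"ty": 0,"tz": 0,"roll": 0},{"tx": -0.35,"ty": 0,"tz": 0,"roll": 0},{"tx": -0.5,"ty": 0,"tz": 0,"roll": 0},{"tx": -0.5,"ty": 0,"tz": 0,"roll": 0}])

```text
time_s: 12.85
tool_pos: [584.1, 11.7, 103.2]
ee_rot: [-1.564, 0.097, -0.11]
contact_force: [17.9, 0.3, -12.4]
opening: 0.232
```

Contact force rose to 18 N, so the clip is at its hard stop. I'll back off the pin, then lift clear.

Request:
arm_command(rows=[{"tx": 0.0,"ty": 0,"tz": 0,"roll": 0},{"tx": -0.35,"ty": 0,"tz": 0,"roll": 0}])

```text
time_s: 13.05
tool_pos: [583.8, 11.5, 104.0]
ee_rot: [-1.563, 0.093, -0.116]
contact_force: [22.8, -1.1, -12.4]
opening: 0.23
```

That went the wrong way: the pushing finger is on +x, so backing off means +x.

Request:
arm_command(rows=[{"tx": 0.2,"ty": 0,"tz": 0,"roll": 0},{"tx": 0.4,"ty": 0,"tz": 0,"roll": 0},{"tx": 0.5,"ty": 0,"tz": 0,"roll": 0},{"tx": 0.5,"ty": 0,"tz": 0,"roll": 0},{"tx": 0.5,"ty": 0,"tz": 0,"roll": 0}])

```text
time_s: 13.55
tool_pos: [588.5, 11.6, 103.9]
ee_rot: [-1.563, 0.093, -0.116]
contact_force: [0.5, 0.4, 0.2]
opening: 0.231
```

```bash
python3 - <<'E'
from h import *
s=r.get_state();print(s["tool_pos"],s["contact_force"],s["ee_rot"])
c=r.capture("wrist");save(c,"w10z.png",(260,190,400,330),4)
E
```

```text
[588.45244002  11.58015308 103.85952919] [0.50313533 0.38972853 0.18569207] [-1.5628634   0.09336998 -0.11560976]
```

View pics/w10z.png

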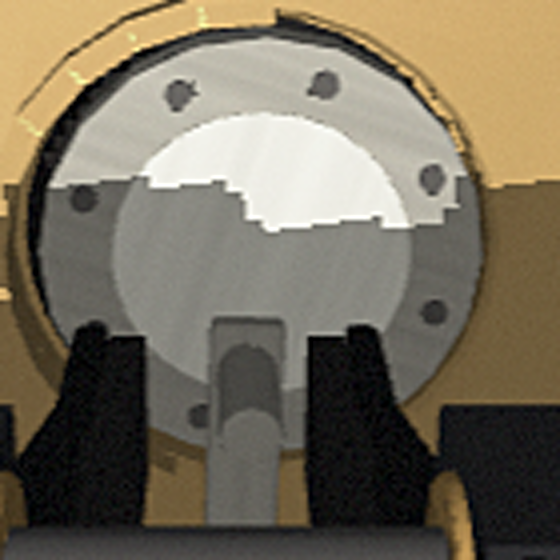

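The fingers are clear of the pin on both sides and no force is felt. Lifting.

Request:
arm_command(rows=[{"tx": 0,"ty": 0,"tz": 2,"roll": 0},{"tx": 0,"ty": 0,"tz": 5,"roll": 0},{"tx": 0,"ty": 0,"tz": 9,"roll": 0},{"tx": 4,"ty": 4,"tz": 12,"roll": 0},{"tx": 8,"ty": 9,"tz": 12,"roll": 0},{"tx": 10,"ty": 13,"tz": 12,"roll": 0},{"tx": 10,"ty": 17,"tz": 12,"roll": 0},{"tx": 10,"ty": 20,"tz": 12,"roll": 0},{"tx": 10,"ty": 20,"tz": 12,"roll": 0},{"tx": 10,"ty": 20,"tz": 12,"roll": 0}])

```text
time_s: 14.6
tool_pos: [687.9, 213.2, 223.4]
ee_rot: [-1.563, 0.092, -0.113]
contact_force: [-0.6, -0.6, 0.4]
opening: 0.229
```

```bash
python3 - <<'E'
from h import *
s=r.get_state();print(s["time_s"],s["tool_pos"],s["contact_force"])
hx=np.array([np.cos(np.radians(160.57)),np.sin(np.radians(160.57))]);C=np.array([596.6,26.]);pv=np.array([588.8,-21.4])
for n in ("side","top"):
    c=r.capture(n);save(c,n+"11.png",(290,170,420,280) if n=="side" else (230,140,390,260),5)
    W=pts(c);w=W.reshape(-1,3);p=w[(w[:,2]>107)&(w[:,2]<125)&(np.hypot(w[:,0]-pv[0],w[:,1]-pv[1])<50)]
    if len(p): print(n,"pin",p.mean(0),np.degrees(np.arctan2(p[:,1].mean()-pv[1],p[:,0].mean()-pv[0])))
    m=(np.hypot(w[:,0]-C[0],w[:,1]-C[1])<24)&(w[:,2]<93);p=w[m];print("lid",len(p),np.linalg.lstsq(np.c_[p[:,:2]-C,np.ones(len(p))],p[:,2],rcond=None)[0])
E
```

```text
14.6 [687.93693368 213.22550208 223.43719882] [-0.56835912 -0.56458221  0.4242637 ]
side pin [591.51470412  11.47633436 113.14891212] 85.27961311259364
lid 160 [1.64339339e-02 8.44858305e-04 9.02831134e+01]
top pin [592.56042926  11.06275483 114.65402053] 83.39240585198041
lid 242 [-7.17663982e-04  4.16830378e-03  9.01779783e+01]
```

View pics/side11.png

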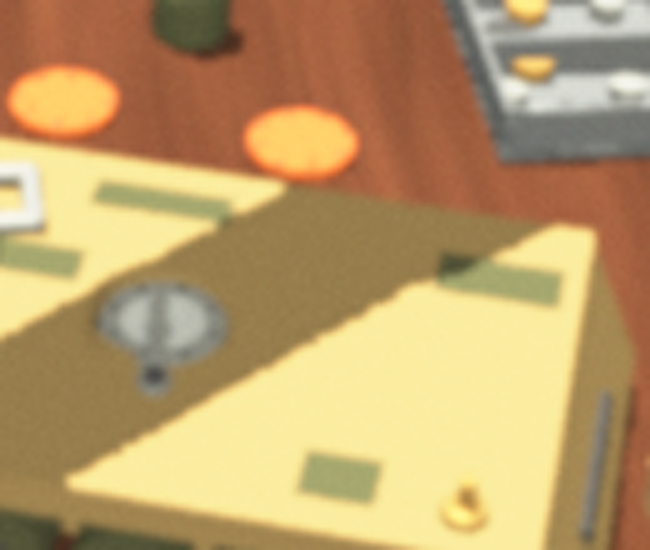

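View pics/top11.png

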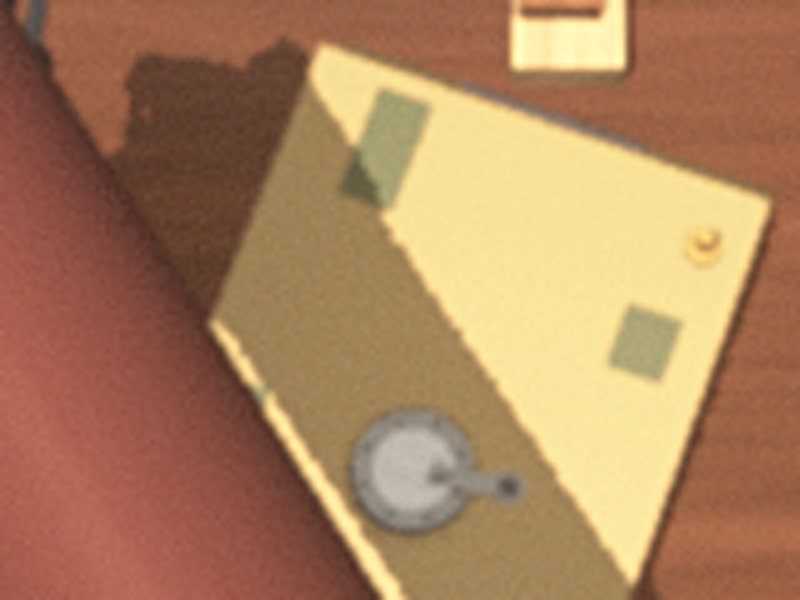

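The lid is flush in its recess, the clip lies over it at its stop, and the arm is clear. Handing in.

```bash
python3 -c "
from plant import r
r.job_done()"
```

```text
the job is handed in; nothing more can be done
```

The lid is home in its recess and the clip is turned over it to its hard stop. I handed the job in at about 14.6 s with the arm clear. The hand-in reports no verdict.

- **Lid:** I pushed it across the deck with both fingertips behind it until it dropped in. The last depth readings put its top at z ≈ 90.2–90.3 mm on a 90 mm deck, with a tilt of at most 0.017 rad in the two views. I never measured its centre directly; seated, it can be at most about 2.5 mm off.
- **Clip:** I straddled the pin and swung the clip round until the force rose to about 18–23 N at the stop. The pin then measured 83–85° against about 81° expected, so within about 0.08 rad, and the cameras are rough at that scale.
- **Slip while backing off:** After reaching the stop I first moved slightly the wrong way, pressing the clip at 23 N, then corrected it before lifting.
- **Other things:** I did not re-measure them at the end. The arm never worked near them and the force readings showed no contact with them. The thumb screw, and the part of the C-clamp in view, looked unmoved in the final pictures.

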